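# Unhook a fixture pallet from its lipped dock

### The job

Take the fixture pallet out of its dock by its upright tab: lift its front so that it tilts back, just far enough to clear the front lip, without forcing it against the lip or the sprung keeper above its ears, then draw it out towards the lip side and set it down gently and flat in the middle of the black rubber mat. The lip's height is adjustable and not known, so find it by feel, and leave the tape measure, hex key and round slug where they are.

Things in the scene. Friction and masses are not known exactly. Their poses are not given: they have to be found in the camera images.
- dock: Low steel dock, 145 x 144 mm, fixed to the bench. Origin: on the bench below the seated pallet's centre; x points from front lip to rear, y left, z up. The deck is 32 mm above the bench. The pallet cannot go straight up: raise its front, turning about the tongue's rear end, until its front bottom edge is above the lip; draw it along its own slope to -x by 22 mm or more; lift.
- dock_lip (a point): Foot of the dock's front lip, at deck level, 57 mm in front of the dock's origin. The lip is a rigid steel plate, 6 mm thick (dock x -60 to -54 mm), 120 mm wide. Its top edge stands 5 to 21 mm above the deck: set anew each time and NOT measured. It carries two posts whose inner faces are at y = -52 and +52 mm.
- dock_ears (a point): Point at deck level midway between the two keeper hooks, 45 mm in front of the dock's origin. The hooks (x -52 to -38 mm, y 36 to 60 mm either side) hang over the pallet's ears, undersides 19 mm above the lip's top edge at rest (so an ear whose foot is level with the lip's top may rise 3 mm more before touching). The sprung keeper yields at 5 N, then stiffens by 8 N per mm.
- dock_rear (a point): Point at deck level below the front edge of the dock's fixed rear strip, 50 mm behind the dock's origin. The strip (x 50 to 62 mm, 70 mm wide, 6 mm thick, underside 9 mm above the deck) covers the pallet's tongue; behind the tongue's end is a back wall at x = 56 mm.
- pallet: Aluminium fixture pallet, 0.3 to 0.6 kg, seated in the dock. Origin: centre of its flat underside; axes as the dock's when seated. Plate x -52 to +40 mm, 56 mm wide, 16 mm thick; at its front two ears (x -52 to -38 mm) make it 94 mm wide; at its rear a tongue, 6 mm thick, reaches to x = +54 mm: it pivots on the tongue's end. Centre of mass about 8 mm in front of the origin.
- pallet_tab (a point): Point in the middle of the pallet's upright steel grip tab, 62 mm above the pallet's underside and 20 mm in front of the pallet's origin. The tab is 14 mm thick (along y), 36 mm long (along x) and reaches from 16 to 85 mm above the underside. Axes as the pallet's.
- mat_top (a point): Centre of the top face of a black rubber mat, fixed, 160 (its x) x 120 (its y) x 6 mm, to the left of the dock.
- tape_measure: Yellow tape measure standing on the bench, 35 x 98 x 64 mm; origin at the centre of its underside. Not to be moved.
- hex_key: Black hex key lying flat, 38 x 103 x 8 mm; origin at the centre of its underside. Not to be moved.
- round_slug: Round steel slug, 44 mm across, 45 mm high; origin at the centre of its underside. Not to be moved.

How it is judged (in metres and radians):
On the way, in this order (a step that is already met when the one before it is completed fails the run):
1. the pallet's front is raised (tilted back more than 0.035 rad) while its tongue is still in the dock (angle between pallet's own z axis and vertical above 0.035 rad and x of pallet in the frame of dock above -0.012 m and z of pallet in the frame of dock below 0.053 m), for 0.1 s.
2. the pallet has been drawn over the lip and is free of the dock (contact force between pallet and dock below 0.1 N and distance between pallet and dock above 0.09 m), for 0.1 s.
At the end, for the whole second after the job is handed in: The pallet lies flat (within 0.05 rad) and at rest on the mat, its underside on the mat's top, its origin within 40 mm of the mat's centre (any heading) (horizontal distance between pallet and mat_top below 0.04 m and z of pallet in the frame of mat_top below 0.004 m and angle between pallet's own z axis and vertical below 0.05 rad and linear speed of pallet below 0.02 m/s); the robot touches nothing.
It fails at once if the pallet is forced against the dock (lip, keeper or rear strip) with more than 20 N (contact force between pallet and dock above 20 N).
It fails at once if the tape measure is moved more than 20 mm (distance of tape_measure from where it was at the start of the episode above 0.02 m).
It fails at once if the hex key is moved more than 20 mm (distance of hex_key from where it was at the start of the episode above 0.02 m).
It fails at once if the round slug is moved more than 20 mm (distance of round_slug from where it was at the start of the episode above 0.02 m).
It fails at once if the pallet is dropped or thrown (faster than 0.3 m/s just above or on the mat) (linear speed of pallet above 0.3 m/s and height (world z) of pallet below 0.022 m and horizontal distance between pallet and mat_top below 0.1 m).
It also fails if it takes over 72 s, if anything falls off the work surface, if the arm or the gripper's body presses on something with over 40 N, if the wrist force passes 120 N, or if a joint passes its speed limit or range.

### The arm

A 6-joint arm with a two-finger parallel gripper is mounted at the origin on a cart in front of the work surface, level with it; the furniture and walls round the work are solid. World frame = base frame: x ahead of the robot, y to its left, z up, the work surface at z = 0. Lengths are in mm, angles in rad, forces in N, time in s.
With the tool pointing down it reaches from about 275 to 750 mm from the base axis. Payload 10.2 kg.
Tool frame: the origin (TCP) lies at the very end of the fingers, on their centre line; the grasp point (between the pads) lies 19 mm behind it; z points along the fingers, y is the line along which they close (so a half turn about z gives the same grasp; the last joint's range is limited). The gripper opens to 85 mm and grips with 20 to 120 N. Pads are 22 mm wide; open, the fingers measure 114 mm over their backs; the gripper's body (76 mm by 85 mm) begins 54 mm behind the grasp point. The pads swing forward as they close: fully open they stand 13 mm farther back than shut.
Start: joints at [-1.431, 0.313, 1.498, -0, 1.331, -0.223], TCP at [186.307, -490.837, 231.294] pointing down, gripper open.
Joint ranges: [-2.94, 2.94], [-0.97, 2.17], [0.19, 2.56], [-1.23, 4.37], [0.02, 3.11], [-2.88, 2.88]. Speed limits (rad/s): [2.39, 2.39, 3.01, 3.14, 3.14, 3.14].

### API

Orientations are given as a unit quaternion [w, x, y, z].
In Python, from rig import monitor, eyes, job gives the robot as it stands. The module is installed in compiled form; this text tells all that it offers.
- The arm moves only by the tool send_rows, never from a script. Its argument "targets" is one flat list of numbers, 7 for each row, row after row: the turn, a rotation vector about the tool's x, y, z in degrees, then the shift along the tool's x, y, z in units of 60 mm (1.0 is 60 mm), then the opening, from -1 (shut) to 1 (fully open), so that 0 is half open. A call has 1 to 5 rows; each row shifts and turns the commanded pose from where the row before left it, along the tool's axes as they then stand; what a row does not reach is not made up. A row lasts 1/8 s, in which the tool goes at most 62.5 mm and 10.7 degrees, less where a joint would pass 70% of its speed; a pose out of reach is approached as far as the arm can. A call is refused whole if a number of a shift passes 1 or a number of a turn 10.7, either way. A call with a gripper value outside its range is refused whole. The fingers move at their own pace and stop on an object; "newtons" is the grip in N (left out, the last holds). Time passes only in rows, so rows that do not move let the fingers close. It gives the time, the measured TCP pose, the force, the opening and the grip force at its end, in the units of the state.
- monitor.sense(): the state, without advancing time (a new reading comes with each control period).
- eyes.capture(name): name is "scene" or "side" or "wrist"; returns a dict with "img" (420x560x3 uint8, red, green, blue), "K" (3x3 intrinsics, pixels), "R" (3x3) and "t" (3): a world point X has camera coordinates R X + t. Camera axes: x right, y down, z forward; pixel columns grow to the right and rows downward; lengths in mm; the calibration is good to about 2 mm. A picture is of the moment at which its call begins. There is no depth.
- job.finish_job(): hands the job in; it is judged then, once.
The state is a dict: "time_s": time; "joints": joint angles; "dq": joint speeds; "tau": joint torques, N m; "eef_pos": TCP position; "ee_rot": TCP orientation; "force": force on the tool from outside, world axes, zero at the start; "wrist_torque": the same for the moment, N m; "grip_width": opening from 0.0 (shut) to 1.0 (fully open); "grip_force": force on a finger pad.
Only numpy, scipy, OpenCV 4.12 (cv2) and the standard library are available. Lean on these libraries where they do the work, as an engineer would, in place of code of your own. Each camera call takes 0.05 s, during which the arm holds its last target. There are 200 camera calls.

## Working session

There is one attempt and no reset: what is moved stays moved. The work goes in short steps, Python scripts to look and compute and a tool call to move; the robot and the scene stay as the last step left them, time stands still between calls to the robot, and variables do not carry over. Pictures are saved under pics/ and viewed, at most 10 in all, crops included, and the job is handed in when it is done.

Besides the shell and the picture viewer there is one more tool, called after "Request:" by a JSON object that holds its "method" and its "body". send_rows: Moves the arm, as the interface text tells. Its arguments: {"type":"object","properties":{"targets":{"type":"array","items":{"type":"number"}},"newtons":{"type":"number"}},"required":["targets"]}

```bash
mkdir -p pics; python3 - <<'E'
from rig import monitor, eyes
import cv2,pickle
d={}
for n in("scene","side"):
    c=eyes.capture(n);d[n]=c
    cv2.imwrite(f"pics/{n}0.png",cv2.resize(c["img"][:,:,::-1],(800,600),interpolation=cv2.INTER_CUBIC))
    print(n,c["K"],c["R"],c["t"])
pickle.dump(d,open("c0.pkl","wb"))
print(monitor.sense())
E
```

```text
scene [[410.20017032   0.         278.09302321]
 [  0.         410.20017032 210.0213556 ]
 [  0.           0.           1.        ]] [[-0.73697303 -0.67579645  0.01303464]
 [-0.51542238  0.54939644 -0.65764985]
 [ 0.43727625 -0.49138855 -0.75321097]] [394.15704246 310.11235557 765.62071563]
side [[413.18264557   0.         282.57964444]
 [  0.         413.18264557 215.1780181 ]
 [  0.           0.           1.        ]] [[-0.93419754 -0.35606129  0.02225567]
 [-0.25587607  0.62525799 -0.7372787 ]
 [ 0.24860087 -0.69445864 -0.67522204]] [492.37674972 192.89133135 863.14060885]
{'time_s': 0.1, 'joints': array([-1.43135978e+00,  3.13400439e-01,  1.49835395e+00,  2.93630276e-05,
        1.33101324e+00, -2.23370401e-01]), 'dq': array([ 5.82553967e-06, -1.09892198e-03, -7.30852998e-04, -7.09734250e-05,
        1.99720842e-05, -1.31817371e-03]), 'tau': array([ 4.45351252e-03, -4.12897146e+01, -2.60145092e+01, -1.52545072e-04,
        3.01433603e-03,  4.02820977e-07]), 'eef_pos': array([ 186.2999746 , -490.58874913,  230.79173197]), 'ee_rot': array([-5.86370165e-04,  9.83591921e-01,  1.80406726e-01,  3.88945948e-05]), 'force': array([-0.42396692,  0.49008415, -0.58917643]), 'wrist_torque': array([-0.04363319, -0.00593022, -0.00516421]), 'grip_force': 0.0, 'grip_width': 0.9952800445609884}
```

View pics/scene0.png

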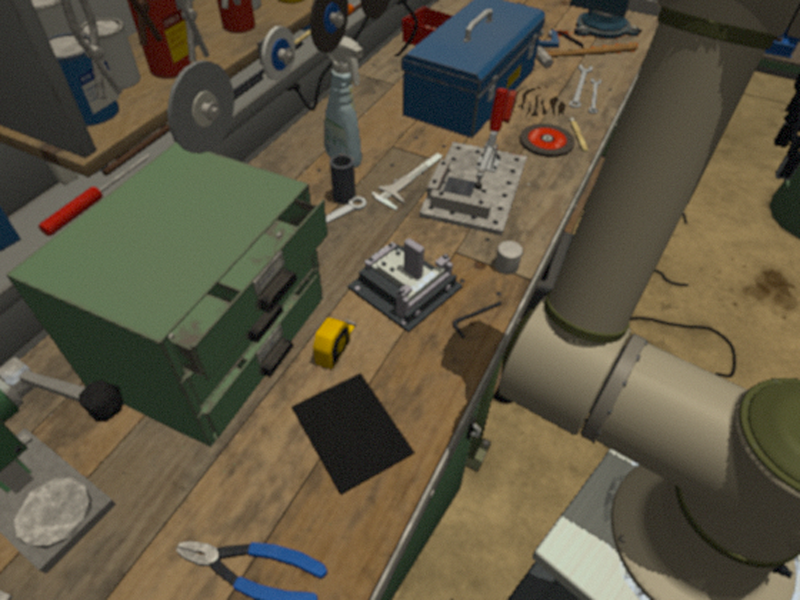

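View pics/side0.png

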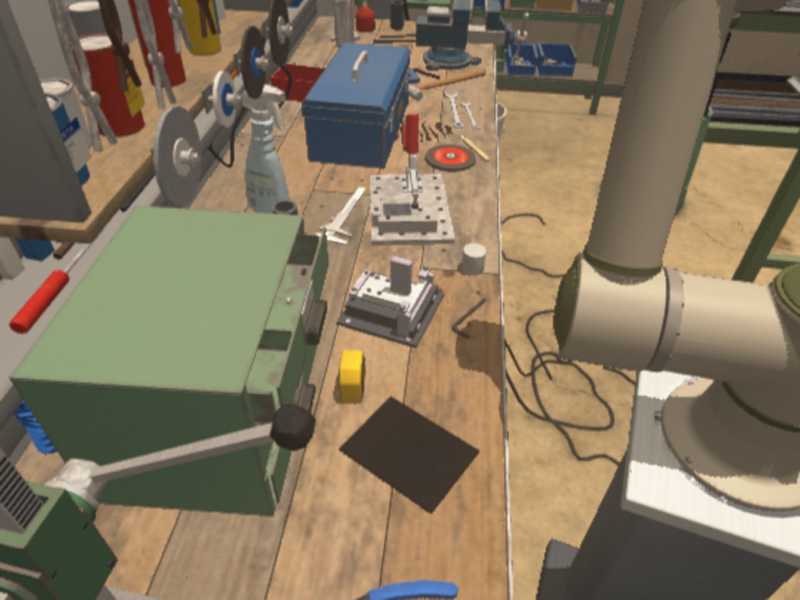

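Scene: mat corners (360,376),(412,452),(341,492),(293,408), dock near (405,285), tape (333,342), hex key (477,312), slug (508,257). Side: mat corners (393,398),(478,452),(432,511),(341,448), dock near (393,300). I'll enlarge the dock in both views to see which side has the lip.

```bash
python3 - <<'E'
import cv2,pickle,numpy as np
d=pickle.load(open("c0.pkl","rb"))
a=d["scene"]["img"][160:235,235:335,::-1]; b=d["side"]["img"][172:247,225:325,::-1]
f=lambda x:cv2.resize(x,(800,600),interpolation=cv2.INTER_CUBIC)
cv2.imwrite("pics/cs.png",f(a));cv2.imwrite("pics/cd.png",f(b))
def tri(p,q):
    A=[];P=[]
    for n,u in(("scene",p),("side",q)):
        c=d[n];r=c["R"].T@np.linalg.solve(c["K"],[u[0]*.7,u[1]*.7,1]);r/=np.linalg.norm(r)
        M=np.eye(3)-np.outer(r,r);A.append(M);P.append(M@(-c["R"].T@c["t"]))
    return np.linalg.solve(sum(A),sum(P))
for p,q in zip([(360,376),(412,452),(341,492),(293,408)],[(393,398),(478,452),(432,511),(341,448)]):print(tri(p,q).round(1))
E
```

```text
[494.8 129.5  14.2]
[351.7 168.8   8.6]
[382.6 278.1  10.7]
[530.9 235.3   8.6]
```

View pics/cs.png

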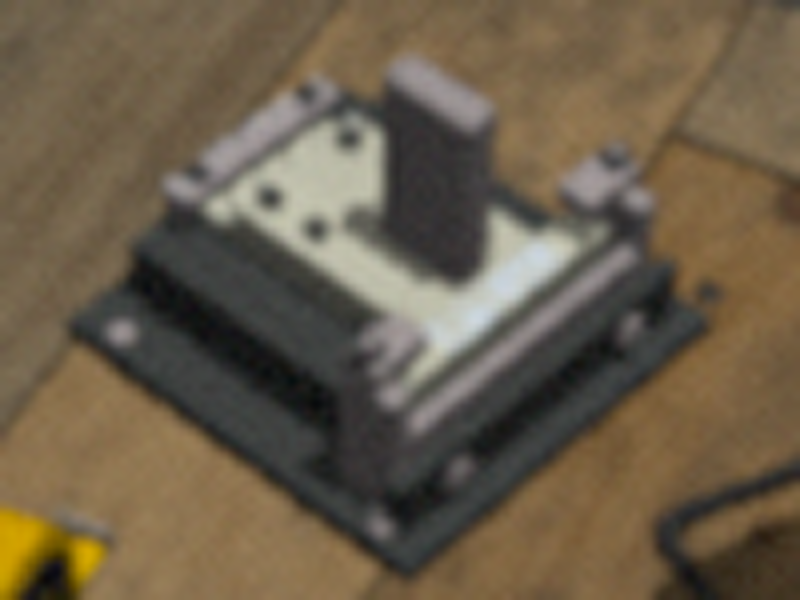

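View pics/cd.png

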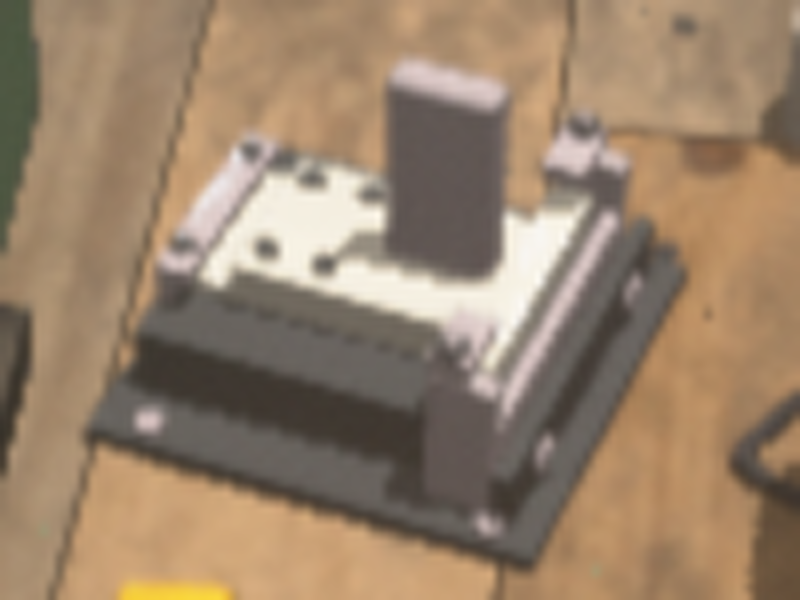

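Both crops show the lip on the right-hand (robot) side, with the two keeper posts at scene crop (370,430)/(630,200) and side crop (455,440)/(615,170). The rear strip is at the upper left. Tab top corners are at scene (388,72),(478,130),(495,100),(408,55) and side (390,82),(500,104),(508,88),(405,62).

```bash
cat > h.py <<'E'
import pickle,numpy as np
d=pickle.load(open("c0.pkl","rb"))
def tri(p,q,cs=(d["scene"],d["side"])):
    A=[];P=[]
    for c,u in zip(cs,(p,q)):
        r=c["R"].T@np.linalg.solve(c["K"],[u[0],u[1],1]);r/=np.linalg.norm(r)
        M=np.eye(3)-np.outer(r,r);A.append(M);P.append(M@(-c["R"].T@c["t"]))
    return np.linalg.solve(sum(A),sum(P))
S=lambda u:(235+u[0]/8-.44,160+u[1]/8-.44)
D=lambda u:(225+u[0]/8-.44,172+u[1]/8-.44)
E
python3 - <<'E'
from h import *
for n,p,q in [("A",(388,72),(390,82)),("B",(478,130),(500,104)),("C",(495,100),(508,88)),("D",(408,55),(405,62)),("Bfoot",(465,280),(490,275)),
 ("baseL",(72,325),(90,435)),("baseF",(405,572),(532,565)),("baseR",(710,318),(685,265)),
 ("lipnear",(412,425),(505,420)),("lipfar",(638,255),(612,218)),("stripnear",(172,180),(168,265)),("stripfar",(325,82),(250,140)),("postN",(393,392),(485,385)),("postF",(640,195),(615,160))]:
    print(n,tri(S(p),D(q)).round(1))
for n,p,q in [("slugtop",(510,247),(475,250)),("tapetop",(328,328),(350,352)),("hexbend",(457,325),(456,330)),("hexend",(500,298),(484,300))]:
    print(n,tri(np.array(p)*.7,np.array(q)*.7).round(1))
E
```

```text
A [576.  -59.8 117.3]
B [540.9 -59.1 119. ]
C [543.5 -70.2 118.5]
D [573.8 -66.1 121. ]
Bfoot [542.8 -59.9  53. ]
baseL [647.9   6.4   6.6]
baseF [501.9  11.2  11.2]
baseR [ 500.5 -131.8   11.9]
lipnear [519.6 -10.4  45.1]
lipfar [ 522.8 -120.2   33.7]
stripnear [636.5 -29.2  52.1]
stripfar [ 641.5 -104.2   41.5]
postN [524.8  -7.1  59.4]
postF [ 523.2 -118.7   59.7]
slugtop [ 473.8 -231.8   48.8]
tapetop [560.5 129.8  83.7]
hexbend [454.1 -62.3  -1.4]
hexend [ 431.2 -154.     4.4]
```

Dock axes lie along the world axes to within 2°. The lip faces -x and the pallet origin is near (578.5, -64). The tab top comes out at z≈119 (expected 117) and the mat centre at (440, 203). All agree with the text, so I'll move above the tab.

Request:
{"method": "send_rows", "body": {"targets": [0, 0, 10.4, 0, 0, 0, 1, 0, 0, 10.4, 0, 0, 0, 1, 0, 0, 0, 0.5, -0.57, 0, 1, 0, 0, 0, 0.62, -0.71, 0, 1, 0, 0, 0, 0.62, -0.71, 0, 1]}}

```text
time_s: 0.72
eef_pos: [291.5, -370.0, 231.0]
ee_rot: [-0.0, 1.0, -0.0, -0.0]
force: [0.4, -0.4, -0.7]
grip_width: 0.998
grip_force: 0.0
```

Request:
{"method": "send_rows", "body": {"targets": [0, 0, 0, 0.62, -0.71, 0, 1, 0, 0, 0, 0.62, -0.71, 0, 1, 0, 0, 0, 0.62, -0.71, 0, 1, 0, 0, 0, 0.62, -0.71, 0, 1, 0, 0, 0, 0.62, -0.71, 0, 1]}}

```text
time_s: 1.35
eef_pos: [477.7, -156.8, 231.2]
ee_rot: [-0.0, 1.0, -0.0, -0.0]
force: [0.3, -1.1, 0.5]
grip_width: 0.998
grip_force: 0.0
```

Request:
{"method": "send_rows", "body": {"targets": [0, 0, 0, 0.62, -0.71, 0, 1, 0, 0, 0, 0.4, -0.46, 0, 1, 0, 0, 0, 0, 0, 0, 1, 0, 0, 0, 0, 0, 0, 1]}}

```text
time_s: 1.85
eef_pos: [537.6, -88.7, 231.0]
ee_rot: [-0.0, 1.0, -0.0, -0.0]
force: [0.2, -0.2, -0.7]
grip_width: 1.002
grip_force: 0.0
```

```bash
python3 - <<'E'
from rig import monitor, eyes
import cv2,pickle
c=eyes.capture("wrist");pickle.dump(c,open("w0.pkl","wb"))
cv2.imwrite("pics/w0.png",cv2.resize(c["img"][:,:,::-1],(800,600),interpolation=cv2.INTER_CUBIC))
print(c["R"].round(3),c["t"].round(1),(-c["R"].T@c["t"]).round(1))
E
```

```text
[[-0.    -1.     0.   ]
 [-0.957  0.     0.29 ]
 [-0.29  -0.    -0.957]] [-88.5 476.9 534.4] [611.3 -88.4 373.4]
```

View pics/w0.png

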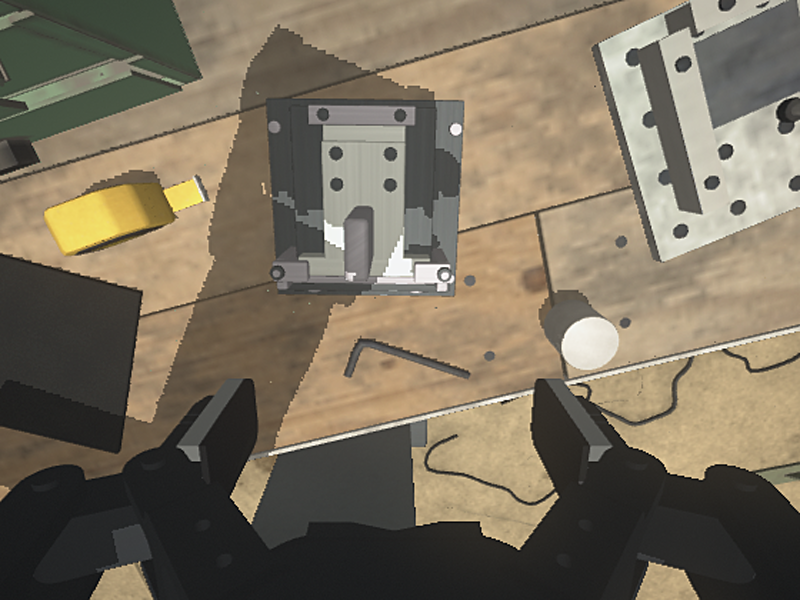

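The wrist view shows the dock square to the tool: base corners at (268,100), (464,100), (279,295), (455,295), and the rear strip from (307,105) to (415,105). The tab top is near (357,215-280), the hooks' screws are at (277,272) and (445,273), and the hex key lies at (365,345).

```bash
python3 - <<'E'
import pickle,numpy as np
c=pickle.load(open("w0.pkl","rb"))
def g(u,z):
    r=c["R"].T@np.linalg.solve(c["K"],[u[0]*.7,u[1]*.7,1]);o=-c["R"].T@c["t"]
    return (o+r*(z-o[2])/r[2]).round(1)
for n,u,z in [("bRL",(268,100),6),("bRR",(464,100),6),("bFL",(279,295),6),("bFR",(455,295),6),("sL",(307,105),47),("sR",(415,105),47),("plL",(321,140),48),("plR",(405,140),48),("tabFL",(346,280),117),("tabFR",(368,280),117),("scL",(277,272),70),("scR",(445,273),70)]:
    print(n,g(u,z))
def px(P):
    v=c["K"]@(c["R"]@np.array(P)+c["t"]);return (v[:2]/v[2]/.7).round(0)
for x in(576.5,540.5):
    for y in(-57,-71):
        for z in(117,48): print((x,y,z),px((x,y,z)))
E
```

```text
bRL [649.9   2.6   6. ]
bRR [ 649.9 -139.5    6. ]
bFL [502.4   5.1   6. ]
bFR [ 502.4 -138.6    6. ]
sL [642.6 -32.5  47. ]
sR [ 642.6 -102.3   47. ]
plL [621.1 -40.7  48. ]
plR [621.1 -95.9  48. ]
tabFL [544.1 -61.6 117. ]
tabFR [544.1 -74.  117. ]
scL [537.3 -11.   70. ]
scR [ 536.6 -122.6   70. ]
(576.5, -57, 117) [336. 222.]
(576.5, -57, 48) [348. 209.]
(576.5, -71, 117) [362. 222.]
(576.5, -71, 48) [368. 209.]
(540.5, -57, 117) [338. 286.]
(540.5, -57, 48) [349. 260.]
(540.5, -71, 117) [363. 286.]
(540.5, -71, 48) [369. 260.]
```

Request:
{"method": "send_rows", "body": {"targets": [0, 0, 0, 0.37, -0.35, 0, 0.6, 0, 0, 0, 0, 0, 0.8, 0.4, 0, 0, 0, 0, 0, 0.8, 0.2, 0, 0, 0, 0, 0, 0.6, 0, 0, 0, 0, 0, 0, 0.4, 0]}}

```text
time_s: 2.52
eef_pos: [559.2, -68.2, 73.7]
ee_rot: [-0.0, 1.0, -0.001, -0.001]
force: [0.5, 0.3, -0.6]
grip_width: 0.499
grip_force: 0.0
```

Request:
{"method": "send_rows", "body": {"targets": [0, 0, 0, 0, 0, 0, 0, 0, 0, 0, 0, 0, 0, 0, 0, 0, 0, 0, 0, 0, 0]}}

```text
time_s: 2.9
eef_pos: [560.7, -67.7, 76.6]
ee_rot: [0.0, 1.0, -0.0, 0.001]
force: [0.1, 0.7, -0.4]
grip_width: 0.5
grip_force: 0.0
```

```bash
python3 - <<'E'
from rig import monitor, eyes
import cv2,pickle
c=eyes.capture("wrist");pickle.dump(c,open("w1.pkl","wb"))
cv2.imwrite("pics/w1.png",cv2.resize(c["img"][:,:,::-1],(800,600),interpolation=cv2.INTER_CUBIC))
s=monitor.sense();print(s["eef_pos"],s["force"],s["wrist_torque"],s["grip_width"])
E
```

```text
[560.62925819 -67.62732801  76.39550679] [0.02869867 0.18048121 0.51421768] [-0.00992163  0.01276829  0.02620924] 0.5007063555587273
```

View pics/w1.png

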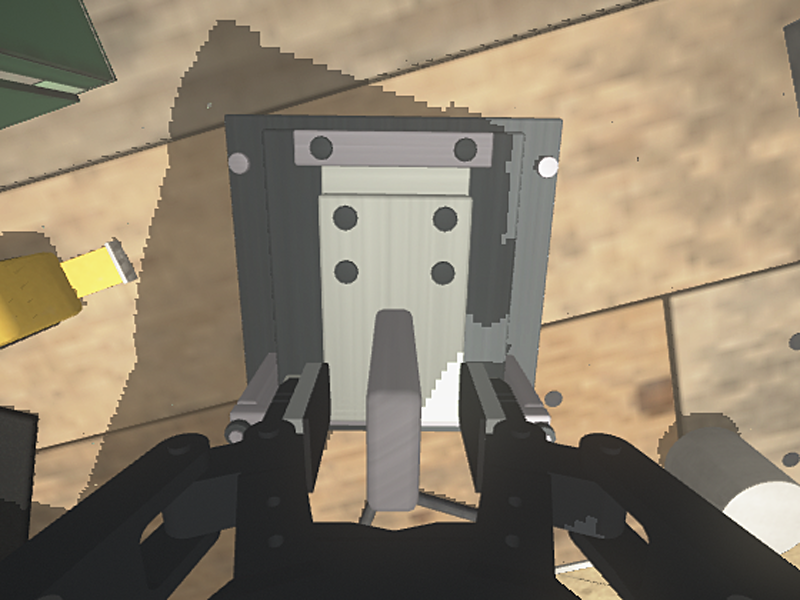

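The tab stands midway between the pads: its top face spans rows 390–510 at column 393, with the pads at 313 and 475. Next I'll check its x.

```bash
python3 - <<'E'
import pickle,numpy as np
c=pickle.load(open("w1.pkl","rb"))
def g(u,z):
    r=c["R"].T@np.linalg.solve(c["K"],[u[0]*.7,u[1]*.7,1]);o=-c["R"].T@c["t"]
    return (o+r*(z-o[2])/r[2]).round(1)
for n,u,z in [("tabR",(393,389),117),("tabF",(393,510),117),("tab foot R",(393,310),48),("sL",(294,130),47),("sR",(492,132),47),("sFront",(393,166),47),("plateR",(395,195),48),("bRL",(226,115),6),("bRR",(562,119),6)]:
    print(n,g(u,z))
E
```

```text
tabR [580.3 -67.3 117. ]
tabF [545.1 -67.3 117. ]
tab foot R [577.8 -67.3  48. ]
sL [643.  -33.1  47. ]
sR [ 642.3 -101.6   47. ]
sFront [631.  -67.3  47. ]
plateR [621. -68.  48.]
bRL [651.1   3.6   6. ]
bRR [ 649.5 -139.3    6. ]
```

Request:
{"method": "send_rows", "body": {"targets": [0, 0, 0, 0, 0, 0, -0.5, 0, 0, 0, 0, 0, 0, -0.8, 0, 0, 0, 0, 0, 0, -1, 0, 0, 0, 0, 0, 0, -1, 0, 0, 0, 0, 0, 0, -1], "newtons": 30}}

```text
time_s: 3.58
eef_pos: [560.4, -67.4, 75.7]
ee_rot: [0.0, 1.0, -0.0, 0.0]
force: [-1.3, -0.1, 5.2]
grip_width: 0.16
grip_force: 31.3
```

Request:
{"method": "send_rows", "body": {"targets": [0, 0, 0, 0, 0, 0, -1, 0, 0, 0, 0, 0, 0, -1, 0, 0, 0, 0, 0, 0, -1], "newtons": 80}}

```text
time_s: 3.95
eef_pos: [560.5, -67.5, 75.8]
ee_rot: [0.0, 1.0, -0.0, 0.0]
force: [-0.0, -0.3, 6.5]
grip_width: 0.151
grip_force: 78.9
```

Request:
{"method": "send_rows", "body": {"targets": [0, -0.5, 0, 0.0064, 0, -0.0108, -1, 0, -0.5, 0, 0.0064, 0, -0.0108, -1, 0, 0, 0, 0, 0, 0, -1]}}

```text
time_s: 4.32
eef_pos: [561.0, -67.4, 76.7]
ee_rot: [0.0, 1.0, -0.0, -0.009]
force: [-3.2, -0.8, 5.2]
grip_width: 0.155
grip_force: 78.8
```

Request:
{"method": "send_rows", "body": {"targets": [0, -0.5, 0, 0.0064, 0, -0.0108, -1, 0, -0.5, 0, 0.0064, 0, -0.0108, -1, 0, 0, 0, 0, 0, 0, -1]}}

```text
time_s: 4.7
eef_pos: [561.8, -67.4, 78.0]
ee_rot: [0.0, 1.0, -0.0, -0.018]
force: [-3.7, -1.0, 6.3]
grip_width: 0.151
grip_force: 78.9
```

Request:
{"method": "send_rows", "body": {"targets": [0, -0.5, 0, 0.0064, 0, -0.0108, -1, 0, -0.5, 0, 0.0064, 0, -0.0108, -1, 0, 0, 0, 0, 0, 0, -1]}}

```text
time_s: 5.08
eef_pos: [562.6, -67.4, 79.3]
ee_rot: [0.0, 1.0, -0.0, -0.026]
force: [-2.5, -1.0, 5.2]
grip_width: 0.156
grip_force: 78.8
```

```bash
cat > s.py <<'E'
from rig import monitor
import numpy as np
from scipy.spatial.transform import Rotation as R
s=monitor.sense();q=s["ee_rot"];M=R.from_quat([q[1],q[2],q[3],q[0]]).as_matrix()
z=M[:,2];print("t",s["time_s"],"pos",s["eef_pos"].round(2),"tilt",np.degrees(np.arctan2(-z[0],-z[2])).round(2),"F",s["force"].round(2),"T",s["wrist_torque"].round(3))
p=s["eef_pos"]+M@[74.5,0,43.8];f=s["eef_pos"]+M@[-31.5,0,43.8]
print("pivot",p.round(2),"front",f.round(2))
E
python3 s.py
```

```text
t 5.075 pos [562.62 -67.4   79.29] tilt 3.04 F [-2.46 -0.99  5.21] T [-0.165  0.079 -0.003]
pivot [634.69 -67.42  31.6 ] front [528.84 -67.4   37.22]
```

Request:
{"method": "send_rows", "body": {"targets": [0, 0, 0, -0.005, 0, -0.008, -1, 0, 0, 0, 0, 0, 0, -1, 0, 0, 0, 0, 0, 0, -1]}}

```text
time_s: 5.45
eef_pos: [562.4, -67.3, 79.4]
ee_rot: [-0.0, 1.0, -0.0, -0.026]
force: [0.4, 0.1, -0.3]
grip_width: 0.151
grip_force: 78.1
```

```bash
python3 s.py
```

```text
t 5.45 pos [562.37 -67.26  79.38] tilt 3.0 F [ 0.35  0.14 -0.3 ] T [-0.055 -0.522 -0.032]
pivot [634.47 -67.27  31.73] front [528.61 -67.24  37.29]
```

Request:
{"method": "send_rows", "body": {"targets": [0, -0.5, 0, 0.0064, 0, -0.0115, -1, 0, 0, 0, 0, 0, 0, -1, 0, 0, 0, 0, 0, 0, -1]}}

```text
time_s: 5.82
eef_pos: [562.6, -67.2, 80.1]
ee_rot: [-0.0, 1.0, -0.0, -0.031]
force: [1.2, -0.2, -1.0]
grip_width: 0.155
grip_force: 77.9
```

Request:
{"method": "send_rows", "body": {"targets": [0, -0.5, 0, 0.0064, 0, -0.0115, -1, 0, 0, 0, 0, 0, 0, -1, 0, 0, 0, 0, 0, 0, -1]}}

```text
time_s: 6.2
eef_pos: [563.0, -67.2, 80.8]
ee_rot: [-0.0, 0.999, -0.0, -0.035]
force: [-1.0, -0.1, -2.4]
grip_width: 0.15
grip_force: 77.8
```

```bash
python3 s.py
```

```text
t 6.2 pos [562.98 -67.25  80.84] tilt 4.03 F [-0.97 -0.07 -2.4 ] T [ 0.013 -0.045  0.026]
pivot [634.22 -67.25  31.91] front [528.48 -67.23  39.37]
```

Request:
{"method": "send_rows", "body": {"targets": [0, -0.5, 0, 0.0064, 0, -0.011, -1, 0, 0, 0, 0, 0, 0, -1, 0, 0, 0, 0, 0, 0, -1]}}

```text
time_s: 6.58
eef_pos: [563.5, -67.3, 81.5]
ee_rot: [-0.0, 0.999, -0.0, -0.039]
force: [-0.4, 0.4, -3.2]
grip_width: 0.154
grip_force: 77.8
```

```bash
python3 s.py
```

```text
t 6.575 pos [563.53 -67.31  81.5 ] tilt 4.51 F [-0.43  0.43 -3.23] T [ 0.006 -0.143 -0.007]
pivot [634.35 -67.32  31.98] front [528.68 -67.3   40.32]
```

Request:
{"method": "send_rows", "body": {"targets": [0, -0.5, 0, 0.0064, 0, -0.011, -1, 0, 0, 0, 0, 0, 0, -1, 0, 0, 0, 0, 0, 0, -1]}}

```text
time_s: 6.95
eef_pos: [564.0, -67.3, 82.1]
ee_rot: [-0.0, 0.999, -0.0, -0.044]
force: [-0.7, -0.1, -4.3]
grip_width: 0.155
grip_force: 78.0
```

```bash
python3 s.py
```

```text
t 6.95 pos [563.99 -67.32  82.15] tilt 5.01 F [-0.73 -0.06 -4.29] T [-0.001 -0.054  0.01 ]
pivot [634.38 -67.34  32.01] front [528.79 -67.31  41.26]
```

Request:
{"method": "send_rows", "body": {"targets": [0, -0.5, 0, 0.0064, 0, -0.0106, -1, 0, 0, 0, 0, 0, 0, -1, 0, 0, 0, 0, 0, 0, -1]}}

```text
time_s: 7.32
eef_pos: [564.1, -67.3, 82.5]
ee_rot: [-0.0, 0.999, -0.0, -0.048]
force: [-3.0, -0.1, -5.8]
grip_width: 0.156
grip_force: 77.8
```

```bash
python3 s.py
```

```text
t 7.325 pos [564.15 -67.3   82.53] tilt 5.55 F [-3.02 -0.11 -5.82] T [-0.09  -0.05   0.031]
pivot [634.06 -67.3   31.73] front [528.56 -67.28  41.98]
```

Request:
{"method": "send_rows", "body": {"targets": [0, -0.5, 0, 0.0064, 0, -0.0106, -1, 0, 0, 0, 0, 0, 0, -1, 0, 0, 0, 0, 0, 0, -1]}}

```text
time_s: 7.7
eef_pos: [564.4, -67.3, 83.0]
ee_rot: [-0.0, 0.999, -0.0, -0.053]
force: [-5.0, -1.3, -8.5]
grip_width: 0.154
grip_force: 77.8
```

```bash
python3 s.py
```

```text
t 7.7 pos [564.43 -67.26  82.99] tilt 6.09 F [-5.   -1.28 -8.48] T [-0.136 -0.04  -0.025]
pivot [633.86 -67.27  31.53] front [528.46 -67.25  42.78]
```

Request:
{"method": "send_rows", "body": {"targets": [0, 0.7, 0, -0.01, 0, 0.015, -1, 0, 0.6, 0, -0.012, 0, 0.013, -1, 0, 0, 0, 0, 0, 0, -1, 0, 0, 0, 0, 0, 0, -1]}}

```text
time_s: 8.2
eef_pos: [563.7, -67.4, 82.2]
ee_rot: [0.0, 0.999, -0.0, -0.041]
force: [0.7, 1.1, -3.8]
grip_width: 0.152
grip_force: 78.4
```

```bash
python3 s.py
```

```text
t 8.2 pos [563.75 -67.36  82.23] tilt 4.65 F [ 0.71  1.07 -3.81] T [-0.034 -0.046  0.018]
pivot [634.45 -67.39  32.54] front [528.8  -67.37  41.13]
```

Request:
{"method": "send_rows", "body": {"targets": [0, 0.3, 0, -0.004, 0, 0.014, -1, 0, 0, 0, 0, 0, 0, -1, 0, 0, 0, 0, 0, 0, -1]}}

```text
time_s: 8.57
eef_pos: [563.3, -67.4, 81.2]
ee_rot: [0.0, 0.999, -0.0, -0.038]
force: [0.6, -0.1, -2.4]
grip_width: 0.154
grip_force: 78.5
```

```bash
python3 s.py
```

```text
t 8.575 pos [563.34 -67.36  81.24] tilt 4.36 F [ 0.55 -0.14 -2.37] T [ 0.021 -0.27   0.019]
pivot [634.29 -67.38  31.89] front [528.6  -67.35  39.96]
```

Request:
{"method": "send_rows", "body": {"targets": [0, 0, 0, -0.015, 0, 0, -1, 0, 0, 0, -0.01, 0, 0, -1, 0, 0, 0, 0, 0, 0, -1]}}

```text
time_s: 8.95
eef_pos: [561.6, -67.3, 81.3]
ee_rot: [0.0, 0.999, -0.0, -0.038]
force: [0.2, -0.1, -0.9]
grip_width: 0.157
grip_force: 78.5
```

```bash
python3 s.py
```

```text
t 8.95 pos [561.63 -67.34  81.27] tilt 4.39 F [ 0.17 -0.11 -0.94] T [ 0.021 -0.256 -0.035]
pivot [632.56 -67.36  31.89] front [526.87 -67.34  40.01]
```

Request:
{"method": "send_rows", "body": {"targets": [0, 0, 0, -0.017, 0, -0.002, -1, 0, 0, 0, 0, 0, 0, -1]}}

```text
time_s: 9.2
eef_pos: [560.4, -67.3, 81.3]
ee_rot: [-0.0, 0.999, -0.0, -0.039]
force: [-0.3, 0.2, -1.8]
grip_width: 0.151
grip_force: 78.5
```

Request:
{"method": "send_rows", "body": {"targets": [0, 0, 0, -0.017, 0, -0.002, -1, 0, 0, 0, 0, 0, 0, -1]}}

```text
time_s: 9.45
eef_pos: [559.3, -67.3, 81.4]
ee_rot: [-0.0, 0.999, -0.0, -0.039]
force: [0.0, -0.2, -3.1]
grip_width: 0.156
grip_force: 78.5
```

```bash
python3 s.py
```

```text
t 9.45 pos [559.35 -67.27  81.43] tilt 4.44 F [ 0.04 -0.24 -3.06] T [-0.013 -0.024  0.031]
pivot [630.23 -67.27  32.  ] front [524.55 -67.25  40.2 ]
```

Request:
{"method": "send_rows", "body": {"targets": [0, 0, 0, -0.025, 0, 0, -1, 0, 0, 0, -0.025, 0, 0, -1, 0, 0, 0, 0, 0, 0, -1]}}

```text
time_s: 9.82
eef_pos: [556.5, -67.3, 81.8]
ee_rot: [-0.0, 0.999, -0.0, -0.038]
force: [0.2, -0.8, -3.2]
grip_width: 0.154
grip_force: 78.5
```

Request:
{"method": "send_rows", "body": {"targets": [0, 0, 0, -0.025, 0, 0, -1, 0, 0, 0, -0.025, 0, 0, -1, 0, 0, 0, 0, 0, 0, -1]}}

```text
time_s: 10.2
eef_pos: [553.5, -67.3, 82.1]
ee_rot: [-0.0, 0.999, -0.0, -0.038]
force: [-0.2, -0.7, -4.0]
grip_width: 0.151
grip_force: 78.5
```

```bash
python3 s.py
```

```text
t 10.2 pos [553.53 -67.32  82.06] tilt 4.4 F [-0.2  -0.69 -3.96] T [-0.004 -0.062  0.035]
pivot [624.45 -67.34  32.67] front [518.76 -67.31  40.81]
```

Request:
{"method": "send_rows", "body": {"targets": [0, 0, 0, -0.035, 0, 0, -1, 0, 0, 0, -0.035, 0, 0, -1, 0, 0, 0, -0.035, 0, 0, -1, 0, 0, 0, -0.035, 0, 0, -1, 0, 0, 0, 0, 0, 0, -1]}}

```text
time_s: 10.82
eef_pos: [545.1, -67.3, 82.7]
ee_rot: [-0.0, 0.999, -0.0, -0.038]
force: [0.0, -0.3, -3.3]
grip_width: 0.149
grip_force: 78.5
```

Request:
{"method": "send_rows", "body": {"targets": [0, 0, 0, -0.05, 0, 0, -1, 0, 0, 0, -0.05, 0, 0, -1, 0, 0, 0, -0.05, 0, 0, -1, 0, 0, 0, -0.05, 0, 0, -1, 0, 0, 0, -0.05, 0, 0, -1]}}

```text
time_s: 11.45
eef_pos: [530.1, -67.3, 83.9]
ee_rot: [0.0, 0.999, -0.0, -0.038]
force: [0.1, 0.0, -3.7]
grip_width: 0.151
grip_force: 78.5
```

```bash
python3 s.py
```

```text
t 11.45 pos [530.1  -67.32  83.87] tilt 4.4 F [ 0.08  0.02 -3.69] T [ 0.007 -0.068 -0.012]
pivot [601.03 -67.33  34.49] front [495.34 -67.31  42.61]
```

Request:
{"method": "send_rows", "body": {"targets": [0, 0, 0, -0.03, 0, -0.1, -1, 0, 0, 0, -0.03, 0, -0.2, -1, 0, 0, 0, -0.03, 0, -0.4, -1, 0, 0, 0, -0.04, 0, -0.5, -1, 0, 0, 0, -0.04, 0, -0.5, -1]}}

```text
time_s: 12.08
eef_pos: [528.0, -67.3, 188.2]
ee_rot: [0.0, 0.999, -0.0, -0.038]
force: [0.3, 0.1, -3.3]
grip_width: 0.154
grip_force: 78.4
```

Request:
{"method": "send_rows", "body": {"targets": [0, 2.2, 0, 0, 0, -0.1, -1, 0, 2.2, 0, 0, 0, 0, -1, 0, 0, 0, 0, 0, 0, -1, 0, 0, 0, 0, 0, 0, -1]}}

```text
time_s: 12.58
eef_pos: [528.2, -67.3, 191.9]
ee_rot: [-0.0, 1.0, -0.0, -0.0]
force: [-0.4, 0.2, -3.0]
grip_width: 0.155
grip_force: 78.4
```

```bash
python3 s.py; python3 - <<'E'
from rig import eyes
import cv2,pickle
c=eyes.capture("side");pickle.dump(c,open("sd1.pkl","wb"))
cv2.imwrite("pics/sd1.png",cv2.resize(c["img"][130:370,200:520,::-1],(800,600),interpolation=cv2.INTER_CUBIC))
E
```

```text
t 12.575 pos [528.21 -67.26 191.85] tilt 0.05 F [-0.41  0.2  -2.95] T [ 0.049  0.007 -0.04 ]
pivot [602.67 -67.27 147.99] front [496.67 -67.24 148.08]
```

View pics/sd1.png

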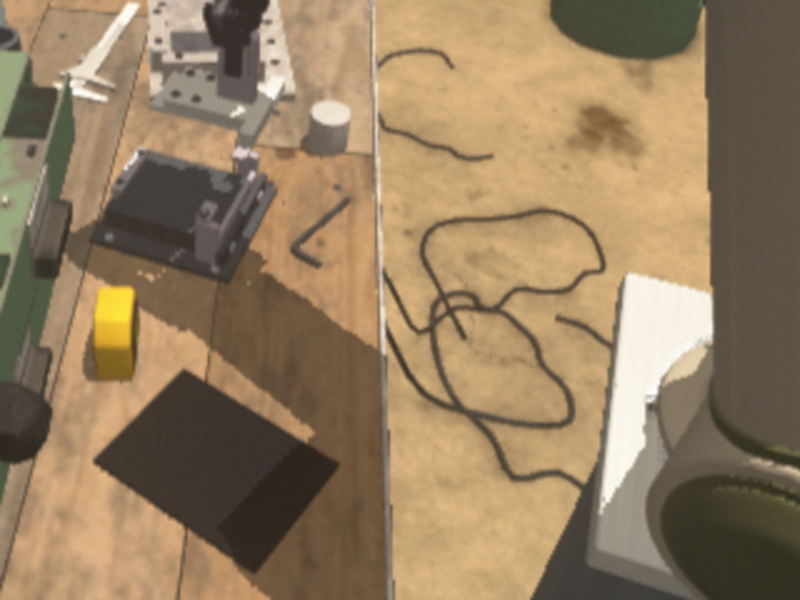

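The dock is now empty and intact, the slug, hex key and tape are undisturbed, and the pallet hangs level. I'll carry it to the mat.

Request:
{"method": "send_rows", "body": {"targets": [0, 0, 0, -0.1, -0.25, 0, -1, 0, 0, 0, -0.2, -0.5, 0, -1, 0, 0, 0, -0.24, -0.62, 0, -1, 0, 0, 0, -0.24, -0.62, 0, -1, 0, 0, 0, -0.24, -0.62, 0, -1]}}

```text
time_s: 13.25
eef_pos: [466.1, 91.2, 192.2]
ee_rot: [-0.0, 1.0, 0.0, -0.0]
force: [0.8, -0.8, -3.8]
grip_width: 0.154
grip_force: 78.4
```

Request:
{"method": "send_rows", "body": {"targets": [0, 0, 0, -0.24, -0.62, 0, -1, 0, 0, 0, -0.24, -0.62, 0, -1, 0, 0, 0, -0.18, -0.46, 0, -1, 0, 0, 0, -0.08, -0.23, 0, -1, 0, 0, 0, 0, 0, 0, -1]}}

```text
time_s: 13.88
eef_pos: [422.6, 205.6, 192.3]
ee_rot: [0.0, 1.0, 0.001, -0.0]
force: [0.0, -0.0, -2.8]
grip_width: 0.157
grip_force: 78.5
```

Request:
{"method": "send_rows", "body": {"targets": [0, 0, 5, 0, 0, 0, -1, 0, 0, 5, 0, 0, 0, -1, 0, 0, 5.4, 0, 0, 0, -1, 0, 0, 0, 0, 0, 0, -1, 0, 0, 0, 0, 0, 0, -1]}}

```text
time_s: 14.5
eef_pos: [423.1, 204.6, 192.3]
ee_rot: [0.0, 0.991, -0.134, 0.0]
force: [-0.3, -0.5, -2.6]
grip_width: 0.149
grip_force: 78.4
```

```bash
python3 s.py; python3 - <<'E'
from rig import eyes
import cv2,pickle
c=eyes.capture("wrist");pickle.dump(c,open("w2.pkl","wb"))
cv2.imwrite("pics/w2.png",cv2.resize(c["img"][:,:,::-1],(800,600),interpolation=cv2.INTER_CUBIC))
E
```

```text
t 14.5 pos [423.09 204.63 192.26] tilt -0.0 F [-0.27 -0.5  -2.62] T [-0.017  0.101  0.022]
pivot [494.94 184.9  148.46] front [392.72 212.96 148.46]
```

View pics/w2.png

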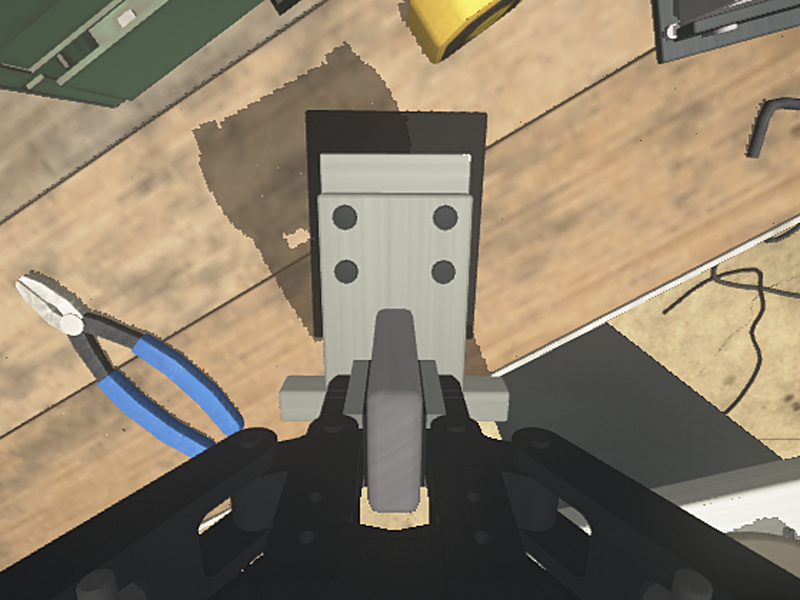

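The pallet is held square over the mat. Mat corners are visible at (306,111), (487,113), (314,338) and (470,338); I'll check the centre from these.

```bash
python3 - <<'E'
import pickle,numpy as np
c=pickle.load(open("w2.pkl","rb"))
def g(u,z=6):
    r=c["R"].T@np.linalg.solve(c["K"],[u[0]*.7,u[1]*.7,1]);o=-c["R"].T@c["t"]
    return o+r*(z-o[2])/r[2]
P=[g(u) for u in[(306,111),(487,113),(314,338),(470,338)]]
print(np.round(P,1),np.mean(P,0),(P[0]-P[1]).round(1),(P[0]-P[2]).round(1))
E
```

```text
[[536.4 233.1   6. ]
 [503.9 119.3   6. ]
 [383.7 277.6   6. ]
 [352.7 164.6   6. ]] [444.17348882 198.654773     6.        ] [ 32.5 113.8   0. ] [152.6 -44.5   0. ]
```

Request:
{"method": "send_rows", "body": {"targets": [0, 0, 0, 0, 0, 0.4, -1, 0, 0, 0, 0, 0, 0.5, -1, 0, 0, 0, 0, 0, 0.5, -1, 0, 0, 0, 0, 0, 0.4, -1, 0, 0, 0, 0, 0, 0.25, -1]}}

```text
time_s: 15.18
eef_pos: [422.7, 205.0, 68.4]
ee_rot: [0.0, 0.991, -0.134, -0.0]
force: [0.3, 0.7, -3.7]
grip_width: 0.155
grip_force: 78.5
```

Request:
{"method": "send_rows", "body": {"targets": [0, 0, 0, 0, 0, 0.1, -1, 0, 0, 0, 0, 0, 0.1, -1, 0, 0, 0, 0, 0, 0.05, -1, 0, 0, 0, 0, 0, 0, -1]}}

```text
time_s: 15.68
eef_pos: [423.0, 205.1, 54.4]
ee_rot: [-0.0, 0.991, -0.134, 0.0]
force: [-0.0, -0.0, -3.8]
grip_width: 0.156
grip_force: 78.4
```

```bash
python3 s.py
```

```text
t 15.675 pos [422.97 205.12  54.44] tilt -0.01 F [-0.04 -0.02 -3.82] T [-0.013  0.04   0.003]
pivot [494.81 185.33  10.66] front [392.62 213.49  10.63]
```

4.6 mm to go; I'll lower it slowly.

Request:
{"method": "send_rows", "body": {"targets": [0, 0, 0, 0, 0, 0.03, -1, 0, 0, 0, 0, 0, 0.025, -1, 0, 0, 0, 0, 0, 0.01, -1, 0, 0, 0, 0, 0, 0, -1]}}

```text
time_s: 16.18
eef_pos: [422.9, 205.1, 50.4]
ee_rot: [-0.0, 0.991, -0.134, -0.0]
force: [0.1, 0.1, -3.7]
grip_width: 0.153
grip_force: 78.4
```

Request:
{"method": "send_rows", "body": {"targets": [0, 0, 0, 0, 0, 0.01, -1, 0, 0, 0, 0, 0, 0, -1, 0, 0, 0, 0, 0, 0, -1]}}

```text
time_s: 16.55
eef_pos: [422.9, 205.1, 49.8]
ee_rot: [-0.0, 0.991, -0.134, 0.0]
force: [-0.3, 0.1, -3.2]
grip_width: 0.156
grip_force: 78.7
```

```bash
python3 s.py
```

```text
t 16.55 pos [422.88 205.11  49.81] tilt -0.0 F [-0.29  0.14 -3.22] T [ 0.007 -0.008  0.007]
pivot [494.71 185.31   6.01] front [392.52 213.48   6.01]
```

Request:
{"method": "send_rows", "body": {"targets": [0, 0, 0, 0, 0, 0.006, -1, 0, 0, 0, 0, 0, 0.006, -1, 0, 0, 0, 0, 0, 0, -1, 0, 0, 0, 0, 0, 0, -1]}}

```text
time_s: 17.05
eef_pos: [422.9, 205.1, 49.7]
ee_rot: [-0.0, 0.991, -0.134, 0.0]
force: [-5.4, -1.7, 7.3]
grip_width: 0.153
grip_force: 80.2
```

```bash
python3 s.py
```

```text
t 17.05 pos [422.89 205.14  49.74] tilt -0.01 F [-5.37 -1.7   7.35] T [-0.22   0.622 -0.07 ]
pivot [494.72 185.36   5.95] front [392.53 213.51   5.93]
```

Contact with the mat is felt. I'll ease off slightly and then release.

Request:
{"method": "send_rows", "body": {"targets": [0, 0, 0, 0, 0, -0.005, -1, 0, 0, 0, 0, 0, 0, -0.6, 0, 0, 0, 0, 0, 0, -0.4, 0, 0, 0, 0, 0, 0, -0.2, 0, 0, 0, 0, 0, 0, 0]}}

```text
time_s: 17.68
eef_pos: [422.9, 205.1, 49.3]
ee_rot: [-0.0, 0.991, -0.134, 0.0]
force: [0.3, 0.0, 0.0]
grip_width: 0.501
grip_force: 0.0
```

Request:
{"method": "send_rows", "body": {"targets": [0, 0, 0, 0, 0, 0, 0, 0, 0, 0, 0, 0, -0.3, 0, 0, 0, 0, 0, 0, -0.8, 0, 0, 0, 0, 0, 0, -0.8, 0, 0, 0, 0, 0, 0, 0, 0]}}

```text
time_s: 18.3
eef_pos: [424.4, 205.5, 166.4]
ee_rot: [-0.001, 0.991, -0.134, 0.003]
force: [0.1, -0.5, 0.2]
grip_width: 0.501
grip_force: 0.0
```

```bash
python3 s.py; python3 - <<'E'
from rig import eyes
import cv2
a=eyes.capture("wrist")["img"]; b=eyes.capture("side")["img"]
cv2.imwrite("pics/end.png",cv2.resize(cv2.hconcat([a,b])[:,:,::-1],(800,300),interpolation=cv2.INTER_AREA))
E
```

```text
t 18.3 pos [424.37 205.46 166.39] tilt -0.38 F [ 0.11 -0.52  0.23] T [0.026 0.021 0.012]
pivot [496.48 185.73 123.04] front [394.29 213.89 122.41]
```

View pics/end.png

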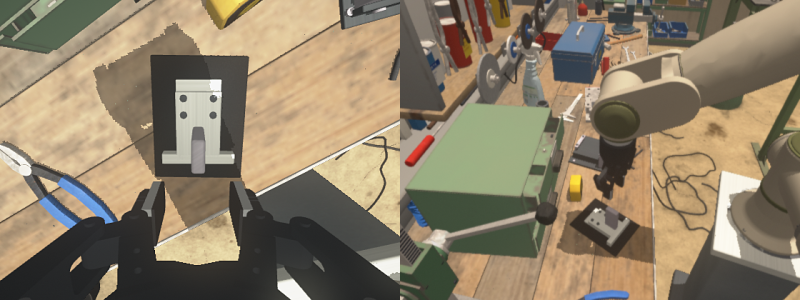

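The pallet lies flat and centred on the mat at (200,128), and the gripper is clear of it. I'm handing the job in.

```bash
python3 -c "
from rig import job
print(job.finish_job())"
```

```text
the job is handed in; nothing more can be done
None
```

The pallet was tilted just clear of the lip, drawn out, set flat on the middle of the mat and released, and the job was handed in at about 18 s; the hand-in returned no verdict.

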